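# Fit up two square tubes on the welding fixture plate

## Task

Get the two short lengths of square steel tube on the fixture plate ready for tack-welding into one length: by pushing alone, slide them along the plate until both lie flush along the fence, their ends butt together in line, and the tube next to the end stop sits home against it. Either tube may be the one at the stop. Do not pick the tubes up or tip them, leave the tape measure, square and clamp as they lie, and finish with the hand clear.

Things in the scene. Friction and masses are not known exactly. Their poses are not given: they have to be found in the camera images.
- jig: Fixture plate: dark steel with a grid of 16 mm holes, 320 (x) by 580 (y) by 12 mm thick, screwed to the bench. Origin: centre of its underside, level with the bench top, so its top face is at z = 12 mm. Its x points away from the robot, within 0.2 rad, its y to the robot's left. It does not move.
- fence (a point): Point on the fence face at plate-top level, at x = 90, y = 10, z = 12 mm in the plate's frame and with the plate's axes. The fence is a grey steel angle bolted to the plate: its upright leg is 6 mm thick, stands 50 mm above the plate and runs 250 mm each way from here along the plate's y; the face the tubes go against looks to -x. Its foot and bolts lie behind it.
- stop: End stop: dark steel angle bracket bolted to the plate against the fence at its right-hand end (-y); its place along the fence varies, it does not move. Axes as the plate's. Origin: on the plate's top face, under the middle of the stop face, which is 50 mm wide (x), 40 mm high and looks along +y. The bracket reaches back to y = -72 mm; its screw head is 23 mm high.
- long_tube: Longer bare steel square tube: 140 mm long (its y), 40 wide (x), 40 high, walls 3 mm, ends open: a narrow finger against an end bears on the top wall, 37 to 40 mm above the plate. 0.4 to 0.6 kg, slides with 2 to 5 N. Origin: centre of its underside. Loose on the plate on the robot's side of the fence, turned up to 0.35 rad from it; either tube may be nearer the stop.
- short_tube: Shorter length of the same tube: 90 mm long (its y), 40 wide (x), 40 high, walls 3 mm, open ends likewise. 0.25 to 0.4 kg, slides with 1 to 3 N. Origin: centre of its underside. Loose on the plate, in line with or askew of the long one, turned up to 0.35 rad from the fence.
- tape_measure: Bystander: black tape measure with round yellow sides, 40 by 75 mm, 60 mm high, loose on the plate at its near right-hand corner. Origin: centre of its underside. Leave it.
- square: Bystander: engineer's square lying on the bench left or right of the plate; dark stock 100 mm long, thin blade 150 mm long pointing away from the robot. Origin: under the middle of the stock. Leave it.
- f_clamp: Bystander: F-clamp with a 300 mm bar, red jaws and a wooden handle, 120 mm over its jaws, lying flat (28 mm high) on the bench on the other side of the plate from the square, bar pointing away from the robot. Origin: under its middle. Leave it.
Things that resemble listed ones, but are neither listed nor needed, are in the scene too. What is shaped like the short_tube but orange or purple is not meant. Leave any green look-alike of the long_tube alone.

How it is judged (in metres and radians):
At the end, for the whole second after the job is handed in: Both tubes lie flat on the plate and at rest, each within 3 mm of the fence at its middle and within 0.03 rad of the fence's direction; the gap between their facing ends is under 3 mm, and the tube at the stop is within 3 mm of the stop face (x of long_tube in the frame of jig between 0.067 and 0.074 m and x of short_tube in the frame of jig between 0.067 and 0.074 m and angle between the y axis of each of long_tube, short_tube and the y axis of jig, either way round below 0.03 rad and horizontal distance between long_tube and short_tube below 0.118 m and (y of long_tube in the frame of stop below 0.073 m or y of short_tube in the frame of stop below 0.048 m) and y of each of long_tube, short_tube in the frame of stop above 0.03 m and height (world z) of long_tube between 0.009 and 0.015 m and height (world z) of short_tube between 0.009 and 0.015 m and linear speed of each of long_tube, short_tube below 0.01 m/s); the robot touches nothing.
It fails at once if a tube is lifted off the plate (more than 6 mm) or tipped (height (world z) of any of long_tube, short_tube above 0.018 m or angle between any of long_tube, short_tube's own z axis and vertical above 0.15 rad).
It fails at once if the tape measure, square or clamp is moved more than 15 mm or knocked over (distance of any of tape_measure, square, f_clamp from where it was at the start of the episode above 0.015 m or angle between tape_measure's own z axis and vertical above 0.3 rad).
It also fails if it takes over 58 s, if anything falls off the work surface, if the arm or the gripper's body presses on something with over 40 N, if the wrist force passes 120 N, or if a joint passes its speed limit or range.

## Robot

A 6-joint arm with a two-finger parallel gripper is mounted at the origin on the work surface. World frame = base frame: x ahead of the robot, y to its left, z up, the work surface at z = 0. Lengths are in m, angles in degrees, forces in N, time in s.
With the tool pointing down it reaches from about 0.35 to 1 m from the base axis. Payload 7.1 kg.
Tool frame: the origin (TCP) lies between the finger pads; the fingertips stand 8 mm ahead of it and the grasp point (between the pads) lies 11 mm behind it (nose_length is the distance from the TCP to the fingertips, in m); z points along the fingers, y is the line along which they close (so a half turn about z gives the same grasp; the last joint's range is limited). The gripper opens to 85 mm and grips with 20 to 120 N. Pads are 22 mm wide; open, the fingers measure 114 mm over their backs; the gripper's body (76 mm by 85 mm) begins 54 mm behind the grasp point. The pads swing forward as they close: fully open they stand 13 mm farther back than shut.
Start: joints at [62.911, 24.242, 93.386, -0, 62.372, -1.089], TCP at [0.274, 0.562, 0.239] pointing down, gripper open.
Joint ranges: [-172.04, 172.04], [-51.8, 120.97], [4.93, 147.93], [-75.15, 255.16], [6.16, 154.13], [-145.62, 145.62]. Speed limits (degrees/s): [136.94, 136.94, 172.46, 180, 180, 180].

## Interface

Orientations are given as [roll, pitch, yaw] about the fixed x, y, z axes, in that order (R = Rz(yaw) Ry(pitch) Rx(roll)).
In Python, from workcell import * gives the robot as it stands.
- The arm moves only by the shell command python3 -m inch 'ROWS'. ROWS is a JSON object of lists of equal length, an entry for each row: "grip": the opening, from -1 (shut) to 1 (fully open); "dp": the shift along the world's x, y, z as a fraction of full scale, a list of three; "delta_rot": the turn, a rotation vector about the world's x, y, z as a fraction of full scale, a list of three. In form: {"grip": [grip, ...], "dp": [[x, y, z], ...], "delta_rot": [[ax, ay, az], ...]}. A call has 1 to 8 rows; each row is the pose to reach, as a shift and turn from the pose commanded when the call began; what a row does not reach only later rows make up. Full scale, the value 1, is 0.15 m for a shift and 0.5 rad for a turn. A row lasts 1/8 s, in which the tool goes at most 62.5 mm and 10.7 degrees, less where a joint would pass 70% of its speed; a pose out of reach is approached as far as the arm can. A call with a number of a shift or a turn outside -1 to 1 is refused whole. A call with a gripper value outside its range is refused whole. The fingers move at their own pace and stop on an object; the grip force is fixed at half the most. Time passes only in rows, so rows that repeat a pose let the fingers close. It gives the time, the measured TCP pose, the force, the opening and the grip force at its end, in the units of the state.
- state(): the state, without advancing time (a new reading comes with each control period).
- camera(name): name is "scene" or "top"; returns the picture (480x640x3 uint8, red, green, blue); there is no depth.
- get_calibration(name): a dict with "fx", "fy", "cx", "cy" (pixels), "camera_from_world" (4x4, takes a point from world to camera coordinates). Camera axes: x right, y down, z forward; pixel columns grow to the right and rows downward; lengths in m; the calibration is good to about 2 mm. A picture is of the moment at which its call begins. get_calibration takes no time and is no camera call.
- sign_off(): hands the job in; it is judged then, once.
The state is a dict: "time": time; "qpos": joint angles; "joint_velocities": joint speeds; "tau": joint torques, N m; "tool_pos": TCP position; "eef_rot": TCP orientation; "force": force on the tool from outside, world axes, zero at the start; "ft_torque": the same for the moment, N m; "grip_width": finger opening in m; "grasp_force": force on a finger pad.
Only numpy, scipy, OpenCV 4.12 (cv2) and the standard library are available. Lean on these libraries where they do the work, as an engineer would, in place of code of your own. Each camera call takes 0.05 s, during which the arm holds its last target. There are 200 camera calls.

## Working session

There is one attempt and no reset: what is moved stays moved. The work goes in short steps, Python scripts to look and compute and a shell command to move; the robot and the scene stay as the last step left them, time stands still between calls to the robot, and variables do not carry over. Pictures are saved under pics/ and viewed, at most 10 in all, crops included, and the job is handed in when it is done.

```bash
mkdir -p pics
python3 - <<'E'
from workcell import *
import cv2
for n in("top","scene"):
    cv2.imwrite(f"pics/{n}0.png",camera(n)[:,:,::-1]); c=get_calibration(n); print(n,c)
print(state())
E
```

```text
top {'fx': 472.7376463570687, 'fy': 472.7376463570687, 'cx': 322.97084677725644, 'cy': 239.7124064796936, 'camera_from_world': array([[ 0.0282444 , -0.99959639, -0.0030529 , -0.02552522],
       [-0.99509971, -0.02782757, -0.09487985,  0.60775188],
       [ 0.0947566 ,  0.00571777, -0.99548405,  1.18656574],
       [ 0.        ,  0.        ,  0.        ,  1.        ]])}
scene {'fx': 442.4201211654736, 'fy': 442.4201211654736, 'cx': 317.1659481508546, 'cy': 236.6872928617851, 'camera_from_world': array([[ 0.73181237,  0.68148315, -0.00560058, -0.43441021],
       [ 0.40457677, -0.44103959, -0.80112529, -0.21663621],
       [-0.54842346,  0.58400754, -0.59847047,  1.36108231],
       [ 0.        ,  0.        ,  0.        ,  1.        ]])}
{'time': 0.1, 'qpos': array([ 6.29114598e+01,  2.42831673e+01,  9.34264997e+01,  1.03324468e-03,
        6.23701666e+01, -1.09013668e+00]), 'joint_velocities': array([ 0.02626869, -0.03053927, -0.18287299, -0.06906374,  0.08549897,
        0.06353303]), 'tau': array([ 1.78043438e-04, -5.58428335e+01, -2.82446069e+01, -1.13247097e-05,
        3.04254638e-03,  1.09474823e-05]), 'tool_pos': array([0.2737401 , 0.56134206, 0.23859326]), 'eef_rot': array([-1.79920198e+02, -2.43344230e-03,  1.54001115e+02]), 'force': array([-0.63510987, -0.52327016, -0.06988472]), 'ft_torque': array([ 0.01448025, -0.01267887, -0.03504949]), 'grasp_force': 0.0, 'grip_width': 0.08512939280677985}
```

View pics/top0.png

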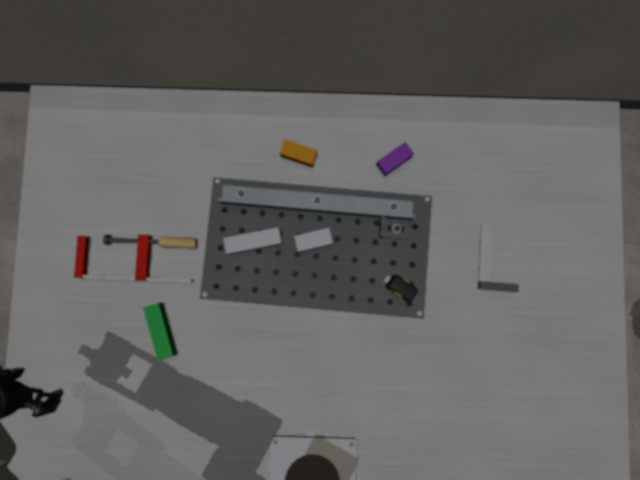

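View pics/scene0.png

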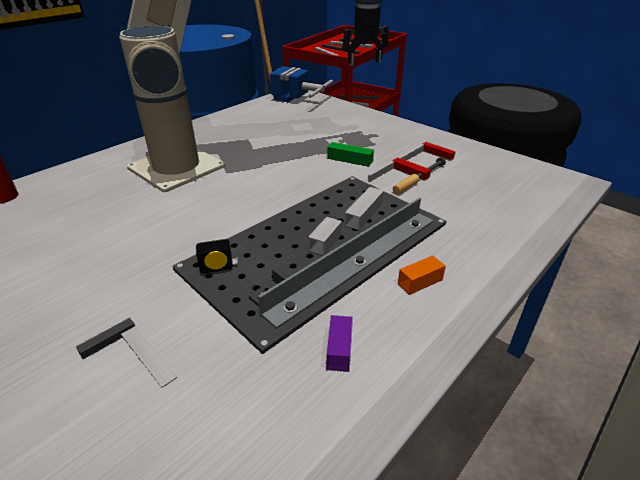

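The top view shows the plate (screws near (217,181), (428,199), (420,314), (205,295)), the long tube at (252,241), the short tube at (313,240), the stop at about (393,228) and the tape at (402,288). The scene view agrees.

```bash
cat > h.py <<'E'
from workcell import *
import cv2, numpy as np
def ray(n,uv,z):
    c=get_calibration(n);T=c["camera_from_world"];R,t=T[:3,:3],T[:3,3]
    d=R.T@np.array([(uv[0]-c["cx"])/c["fx"],(uv[1]-c["cy"])/c["fy"],1]);o=-R.T@t
    return (o+d*(z-o[2])/d[2])[:2]
def proj(n,p):
    c=get_calibration(n);q=c["camera_from_world"]@np.r_[p,1];return np.array([c["fx"]*q[0]/q[2]+c["cx"],c["fy"]*q[1]/q[2]+c["cy"]])
def tubes(im,lo=120):
    g=cv2.cvtColor(im,cv2.COLOR_RGB2GRAY); m=(g>lo).astype(np.uint8)*255
    roi=np.zeros_like(m);cv2.fillPoly(roi,[np.array([[222,206],[420,220],[412,270],[215,270]])],255);m&=roi
    out=[]
    for c in cv2.findContours(m,cv2.RETR_EXTERNAL,cv2.CHAIN_APPROX_NONE)[0]:
        if cv2.contourArea(c)<150: continue
        w=np.array([ray("top",p[0],.052) for p in c]).astype(np.float32)
        r=cv2.minAreaRect((w*1000).astype(np.float32));b=cv2.boxPoints(r)
        out.append((r,b.round(1).tolist()))
    return out
E
python3 - <<'E'
from h import *
im=camera("top")
g=cv2.cvtColor(im,cv2.COLOR_RGB2GRAY)
for r in tubes(im): print(r)
# plate mask corners
m=((g>35)&(g<95)).astype(np.uint8)*255; roi=np.zeros_like(m);roi[165:335,190:445]=255;m&=roi
p=g[165:335,190:445]
dark=cv2.morphologyEx((p<115).astype(np.uint8)*255,cv2.MORPH_CLOSE,np.ones((25,25)))
c=max(cv2.findContours(dark,0,2)[0],key=cv2.contourArea);r=cv2.minAreaRect(c)
for q in cv2.boxPoints(r): print("plate",q+[190,165],ray("top",q+[190,165],.012))
for s in[(217,181),(428,199),(420,314),(205,295)]: print("screw",ray("top",s,.012))
crop=im[170:325,195:440,::-1]
cv2.imwrite("pics/crop1.png",cv2.resize(crop,None,fx=3.2,fy=3.2,interpolation=cv2.INTER_CUBIC))
E
```

```text
(((606.5017700195312, 16.701187133789062), (34.44733810424805, 85.04098510742188), 15.690764427185059), [[578.4000244140625, 53.0], [601.4000244140625, -28.899999618530273], [634.5999755859375, -19.600000381469727], [611.5999755859375, 62.29999923706055]])
(((600.133056640625, 170.93817138671875), (34.81711959838867, 135.47268676757812), 12.44548225402832), [[568.5, 233.3000030517578], [597.7000122070312, 101.0], [631.7000122070312, 108.5], [602.5, 240.8000030517578]])
plate [179.20106506 297.09111023] [0.45085214 0.35815942]
plate [208.6847229  130.29780579] [0.89440011 0.30470165]
plate [451.04605103 173.13945007] [ 0.79577088 -0.34135438]
plate [421.56239319 339.93275452] [ 0.35988941 -0.26727049]
screw [0.75764982 0.27570314]
screw [ 0.72492341 -0.28107238]
screw [ 0.42532711 -0.26270868]
screw [0.45809032 0.29186738]
```

View pics/crop1.png

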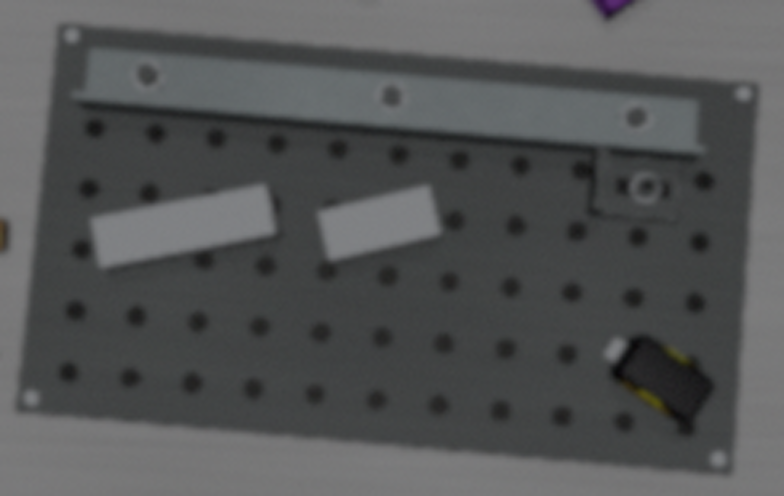

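The crop confirms the plate yaw of about -3.4° and the plate centre near (0.5915, 0.006). The short tube is nearer the stop, and the stop's face is at about crop x=595, i.e. (380,226) in the full picture. I'm now moving above the near side of the short tube.

```bash
python3 -m inch '{"grip":[0.1,0.1,0.1,0.1],"dp":[[0.2,-0.4,0],[0.3,-0.8,0],[0.4,-1,0],[0.4,-1,0]],"delta_rot":[[0,0,0.3],[0,0,0.6],[0,0,0.79],[0,0,0.79]]}'
python3 -m inch '{"grip":[0.1,0.1,0.1,0.1],"dp":[[0.2,-0.4,0],[0.3,-0.8,0],[0.4,-1,0],[0.4,-1,0]],"delta_rot":[[0,0,0],[0,0,0],[0,0,0],[0,0,0]]}'
python3 -m inch '{"grip":[0.1,0.1,0.1,0.1],"dp":[[0.2,-0.4,0],[0.3,-0.8,0],[0.4,-1,0],[0.4,-1,0]],"delta_rot":[[0,0,0],[0,0,0],[0,0,0],[0,0,0]]}'
python3 -m inch '{"grip":[0.1,0.1,0.1,0.1],"dp":[[0.3,-0.3,0],[0.55,-0.6,0],[0.55,-0.6,0],[0.55,-0.6,0]],"delta_rot":[[0,0,0],[0,0,0],[0,0,0],[0,0,0]]}'
python3 - <<'E'
from h import *
for u in[(380,226)]:print(ray("top",u,.052),ray("top",u,.012))
E
```

```text
time: 0.65
tool_pos: [0.3346, 0.4096, 0.2393]
eef_rot: [-180.0, -0.0, 176.5]
force: [0.1, 0.8, 0.4]
grip_width: 0.0468
grasp_force: 0.0
time: 1.15
tool_pos: [0.3948, 0.2608, 0.2394]
eef_rot: [180.0, 0.0, 176.4]
force: [0.5, -0.4, 0.0]
grip_width: 0.0472
grasp_force: 0.0
time: 1.65
tool_pos: [0.4552, 0.1113, 0.2394]
eef_rot: [180.0, 0.0, 176.5]
force: [-0.7, 0.7, 0.5]
grip_width: 0.0472
grasp_force: 0.0
time: 2.15
tool_pos: [0.536, 0.0233, 0.2388]
eef_rot: [180.0, -0.1, 176.7]
force: [-0.5, 1.0, 1.0]
grip_width: 0.047
grasp_force: 0.0
[ 0.64486321 -0.151696  ] [ 0.64997963 -0.15629019]
```

```bash
python3 -m inch '{"grip":[0.1,0.1,0.1,0.1],"dp":[[0,0,-0.35],[0,0,-0.7],[0,0,-1],[0,0,-1]],"delta_rot":[[0,0,0],[0,0,0],[0,0,0],[0,0,0]]}'
python3 -m inch '{"grip":[0.1,0.1,0.1],"dp":[[0,0,-0.25],[0,0,-0.36],[0,0,-0.36]],"delta_rot":[[0,0,0],[0,0,0],[0,0,0]]}'
python3 -m inch '{"grip":[0.1,0.1,0.1,0.1,0.1,0.1,0.1,0.1],"dp":[[0.08,-0.005,0],[0.13,-0.008,0],[0.18,-0.011,0],[0.23,-0.014,0],[0.28,-0.017,0],[0.33,-0.02,0],[0.37,-0.022,0],[0.4,-0.024,0]],"delta_rot":[[0,0,0],[0,0,0],[0,0,0],[0,0,0],[0,0,0],[0,0,0],[0,0,0],[0,0,0]]}'
python3 - <<'E'
from h import *
im=camera("top");[print(r) for r in tubes(im)]
cv2.imwrite("pics/c2.png",cv2.resize(im[150:325,195:440,::-1],None,fx=3.2,fy=3.2))
E
```

```text
time: 2.65
tool_pos: [0.533, 0.0235, 0.0867]
eef_rot: [-180.0, -0.4, 176.7]
force: [-0.3, 0.3, 0.3]
grip_width: 0.0472
grasp_force: 0.0
time: 3.02
tool_pos: [0.5363, 0.0223, 0.0357]
eef_rot: [180.0, -0.0, 176.7]
force: [-0.0, 0.1, 0.3]
grip_width: 0.0471
grasp_force: 0.0
time: 4.03
tool_pos: [0.5967, 0.0181, 0.0352]
eef_rot: [-180.0, -0.0, 176.6]
force: [-2.2, 0.7, 0.7]
grip_width: 0.0468
grasp_force: 0.9
(((598.28564453125, 178.4991455078125), (35.41596984863281, 119.90963745117188), 12.445048332214355), [[568.0999755859375, 233.1999969482422], [593.9000244140625, 116.0999984741211], [628.5, 123.80000305175781], [602.7000122070312, 240.89999389648438]])
(((634.7608642578125, 31.427955627441406), (71.28311157226562, 103.79229736328125), 1.5922406911849976), [[597.7000122070312, 82.30000305175781], [600.5999755859375, -21.399999618530273], [671.7999877929688, -19.5], [668.9000244140625, 84.30000305175781]])
```

View pics/c2.png

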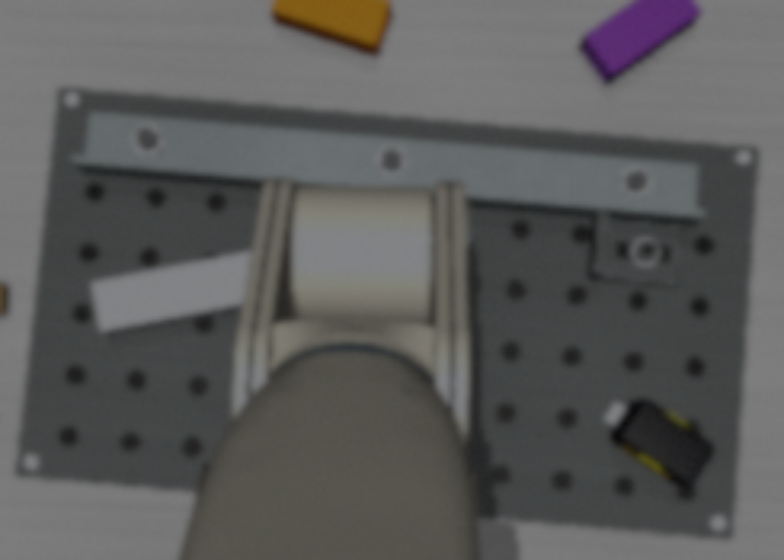

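The arm hides the short tube here. The 2 N force fits a tube sliding, so I'll keep pushing towards the fence.

```bash
python3 -m inch '{"grip":[0.1,0.1,0.1,0.1,0.1],"dp":[[0.04,-0.0025,0],[0.08,-0.005,0],[0.12,-0.007,0],[0.16,-0.0095,0],[0.18,-0.0105,0]],"delta_rot":[[0,0,0],[0,0,0],[0,0,0],[0,0,0],[0,0,0]]}'
python3 -m inch '{"grip":[0.1,0.1],"dp":[[0.015,-0.001,0],[0.02,-0.001,0]],"delta_rot":[[0,0,0],[0,0,0]]}'
python3 -m inch '{"grip":[0.1,0.1],"dp":[[0.015,-0.001,0],[0.02,-0.001,0]],"delta_rot":[[0,0,0],[0,0,0]]}'
python3 - <<'E'
from h import *
im=camera("scene")
cv2.imwrite("pics/s3.png",cv2.resize(im[150:360,170:460,::-1],None,fx=2.7,fy=2.7))
E
```

```text
time: 4.7
tool_pos: [0.6239, 0.0165, 0.0354]
eef_rot: [180.0, 0.0, 176.6]
force: [-1.2, 0.2, 1.7]
grip_width: 0.0471
grasp_force: 1.0
time: 4.95
tool_pos: [0.6265, 0.0164, 0.0354]
eef_rot: [-180.0, -0.0, 176.6]
force: [-2.0, 0.1, 2.1]
grip_width: 0.0469
grasp_force: 1.0
time: 5.2
tool_pos: [0.6292, 0.0162, 0.0353]
eef_rot: [-180.0, -0.0, 176.6]
force: [-4.4, -0.4, 2.4]
grip_width: 0.0473
grasp_force: 2.0
```

View pics/s3.png

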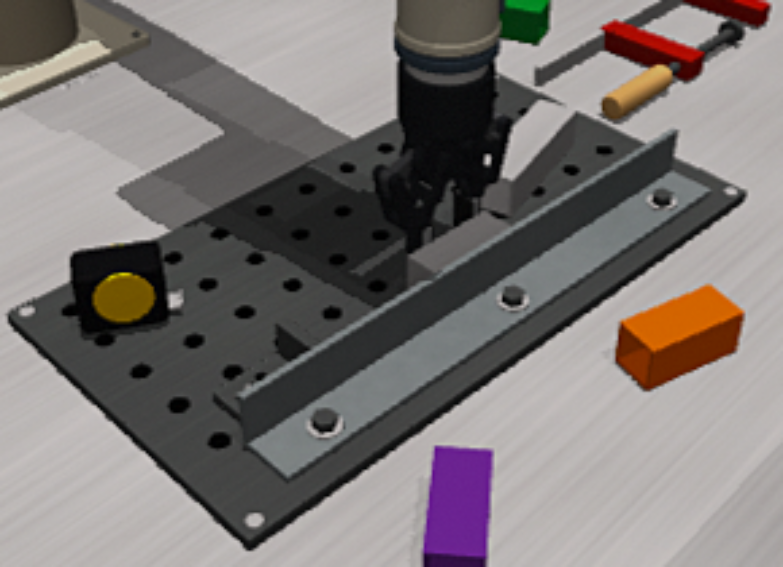

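The scene view shows the short tube nearly flush with the fence, at about (460,245) in the crop, with the fingers behind it. I'll press on until the force rises.

```bash
python3 -m inch '{"grip":[0.1,0.1],"dp":[[0.01,-0.0005,0],[0.013,-0.001,0]],"delta_rot":[[0,0,0],[0,0,0]]}'
python3 -m inch '{"grip":[0.1,0.1],"dp":[[0.01,-0.0005,0],[0.013,-0.001,0]],"delta_rot":[[0,0,0],[0,0,0]]}'
```

```text
time: 5.5
tool_pos: [0.6292, 0.0162, 0.0351]
eef_rot: [-180.0, -0.3, 176.6]
force: [-9.3, 0.6, 6.9]
grip_width: 0.0471
grasp_force: 4.9
time: 5.75
tool_pos: [0.6292, 0.0162, 0.0348]
eef_rot: [-180.0, -0.5, 176.6]
force: [-15.9, 2.7, 10.5]
grip_width: 0.0468
grasp_force: 7.7
```

```bash
python3 -m inch '{"grip":[0.1,0.1,1,1,1,1,1],"dp":[[-0.3,0.018,0],[-0.6,0.035,0],[-0.7,0.041,0],[-0.68,0.3,0],[-0.66,0.6,0],[-0.65,0.95,0],[-0.65,0.95,0]],"delta_rot":[[0,0,0],[0,0,0],[0,0,0],[0,0,0],[0,0,0],[0,0,0],[0,0,0]]}'
python3 -m inch '{"grip":[1,1],"dp":[[0,0.1,0],[0,0.11,0]],"delta_rot":[[0,0,0],[0,0,0]]}'
python3 -m inch '{"grip":[1,1,1,1,1,1,1,1],"dp":[[0.07,-0.004,0],[0.12,-0.007,0],[0.17,-0.01,0],[0.22,-0.013,0],[0.27,-0.016,0],[0.32,-0.019,0],[0.37,-0.022,0],[0.42,-0.025,0]],"delta_rot":[[0,0,0],[0,0,0],[0,0,0],[0,0,0],[0,0,0],[0,0,0],[0,0,0],[0,0,0]]}'
```

```text
time: 6.62
tool_pos: [0.5379, 0.162, 0.0359]
eef_rot: [179.9, 0.2, 176.9]
force: [-1.0, -0.5, -0.4]
grip_width: 0.0855
grasp_force: 0.0
time: 6.88
tool_pos: [0.5364, 0.1752, 0.0354]
eef_rot: [180.0, 0.0, 176.6]
force: [-0.4, -0.1, 0.2]
grip_width: 0.0854
grasp_force: 0.0
time: 7.88
tool_pos: [0.5991, 0.1711, 0.0352]
eef_rot: [-180.0, -0.0, 176.6]
force: [-2.6, 0.3, 0.7]
grip_width: 0.0852
grasp_force: 1.4
```

```bash
python3 -m inch '{"grip":[1,1,1,1,1,1],"dp":[[0.05,-0.003,0],[0.1,-0.006,0],[0.15,-0.009,0],[0.19,-0.011,0],[0.22,-0.013,0],[0.235,-0.014,0]],"delta_rot":[[0,0,0],[0,0,0],[0,0,0],[0,0,0],[0,0,0],[0,0,0]]}'
python3 -m inch '{"grip":[1,1],"dp":[[0.01,-0.0005,0],[0.016,-0.001,0]],"delta_rot":[[0,0,0],[0,0,0]]}'
python3 -m inch '{"grip":[1,1],"dp":[[0.01,-0.0005,0],[0.016,-0.001,0]],"delta_rot":[[0,0,0],[0,0,0]]}'
```

```text
time: 8.62
tool_pos: [0.6343, 0.1691, 0.0353]
eef_rot: [180.0, 0.0, 176.6]
force: [-3.1, 0.4, -0.3]
grip_width: 0.0852
grasp_force: 1.3
time: 8.88
tool_pos: [0.6364, 0.169, 0.0353]
eef_rot: [-180.0, -0.0, 176.6]
force: [-3.5, 0.4, -0.1]
grip_width: 0.0852
grasp_force: 1.3
time: 9.12
tool_pos: [0.6382, 0.1688, 0.0352]
eef_rot: [-180.0, -0.1, 176.6]
force: [-7.6, 0.5, 3.2]
grip_width: 0.0856
grasp_force: 3.6
```

```bash
python3 -m inch '{"grip":[1,1],"dp":[[0.01,-0.0005,0],[0.016,-0.001,0]],"delta_rot":[[0,0,0],[0,0,0]]}'
python3 -m inch '{"grip":[1,-1,-1,-1,-1,-1,-1,-1],"dp":[[-0.25,0.015,0],[-0.25,0.015,0.4],[-0.25,0.015,0.7],[0,0.4,0.7],[0.25,0.7,0.7],[0.25,0.75,0.7],[0.25,0.75,0.7],[0.25,0.75,0.7]],"delta_rot":[[0,0,0],[0,0,0],[0,0,0],[0,0,0],[0,0,0],[0,0,0],[0,0,0],[0,0,0]]}'
python3 - <<'E'
from h import *
im=camera("top");[print(r) for r in tubes(im)]
cv2.imwrite("pics/c4.png",cv2.resize(im[150:325,195:440,::-1],None,fx=3.2,fy=3.2))
E
```

```text
time: 9.38
tool_pos: [0.6382, 0.1688, 0.0352]
eef_rot: [-179.9, -0.4, 176.6]
force: [-15.9, 2.7, 9.2]
grip_width: 0.0855
grasp_force: 7.7
time: 10.38
tool_pos: [0.6781, 0.28, 0.1401]
eef_rot: [-180.0, -0.0, 176.6]
force: [0.5, -0.1, 0.2]
grip_width: 0.0
grasp_force: 0.0
(((659.6290893554688, 9.482723236083984), (87.23578643798828, 31.776702880859375), 87.73955535888672), [[642.0, -33.5], [673.7999877929688, -34.70000076293945], [677.2000122070312, 52.400001525878906], [645.5, 53.70000076293945]])
(((666.476318359375, 140.70166015625), (93.24327850341797, 29.944053649902344), 86.79730987548828), [[648.9000244140625, 95.0], [678.7999877929688, 93.30000305175781], [684.0, 186.39999389648438], [654.0999755859375, 188.10000610351562]])
```

View pics/c4.png

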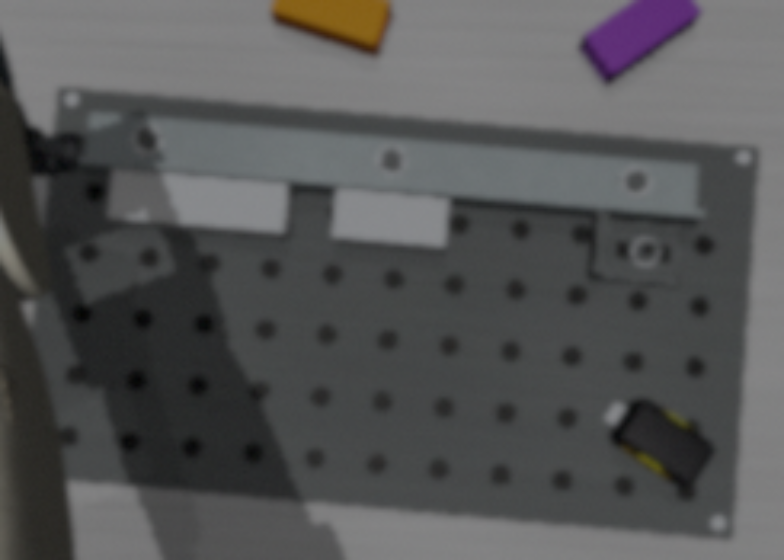

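Both tubes lie flush: the long one at crop x 108–290, the short at 330–450, with the stop face at about 595. The next step is to lower the shut fingers at the long tube's left end and push both tubes towards the stop.

```bash
python3 -m inch '{"grip":[-1,-1,-1],"dp":[[0,0,-0.35],[0,0,-0.63],[0,0,-0.63]],"delta_rot":[[0,0,0],[0,0,0],[0,0,0]]}'
python3 -m inch '{"grip":[-1,-1,-1,-1,-1,-1,-1,-1],"dp":[[-0.008,-0.13,0],[-0.013,-0.22,0],[-0.017,-0.29,0],[-0.021,-0.36,0],[-0.025,-0.43,0],[-0.029,-0.5,0],[-0.034,-0.57,0],[-0.038,-0.64,0]],"delta_rot":[[0,0,0],[0,0,0],[0,0,0],[0,0,0],[0,0,0],[0,0,0],[0,0,0],[0,0,0]]}'
```

```text
time: 10.8
tool_pos: [0.6758, 0.279, 0.0422]
eef_rot: [-179.8, -0.4, 176.6]
force: [0.2, -0.6, -1.1]
grip_width: 0.0001
grasp_force: 0.0
time: 11.8
tool_pos: [0.6732, 0.185, 0.0459]
eef_rot: [180.0, 0.0, 176.6]
force: [0.6, 5.3, 3.9]
grip_width: -0.0
grasp_force: 2.8
```

```bash
python3 -m inch '{"grip":[-1,-1,-1,-1,-1,-1,-1,-1],"dp":[[-0.004,-0.07,0],[-0.008,-0.14,0],[-0.012,-0.21,0],[-0.016,-0.28,0],[-0.021,-0.35,0],[-0.025,-0.42,0],[-0.029,-0.49,0],[-0.032,-0.54,0]],"delta_rot":[[0,0,0],[0,0,0],[0,0,0],[0,0,0],[0,0,0],[0,0,0],[0,0,0],[0,0,0]]}'
python3 -m inch '{"grip":[-1,-1,-1],"dp":[[-0.001,-0.02,0],[-0.002,-0.035,0],[-0.002,-0.035,0]],"delta_rot":[[0,0,0],[0,0,0],[0,0,0]]}'
python3 - <<'E'
from h import *
im=camera("scene")
cv2.imwrite("pics/s5.png",cv2.resize(im[150:360,170:460,::-1],None,fx=2.7,fy=2.7))
E
```

```text
time: 12.8
tool_pos: [0.6681, 0.1038, 0.0457]
eef_rot: [180.0, -0.0, 176.6]
force: [0.4, 5.1, 3.4]
grip_width: -0.0002
grasp_force: 2.8
time: 13.18
tool_pos: [0.6678, 0.0987, 0.0456]
eef_rot: [-180.0, -0.0, 176.6]
force: [-0.3, 3.4, 1.8]
grip_width: 0.0001
grasp_force: 1.5
```

View pics/s5.png

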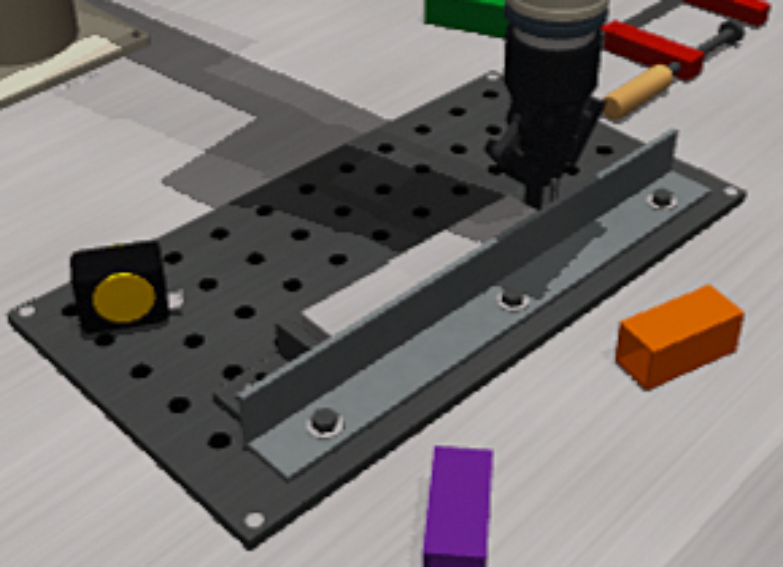

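The tubes lie as one length, almost at the stop (short tube's end at about (300,315), stop at about (285,330)). I'll continue in small steps until the force rises.

```bash
for i in 1; do :; done
python3 -m inch '{"grip":[-1,-1,-1],"dp":[[-0.001,-0.02,0],[-0.002,-0.035,0],[-0.002,-0.035,0]],"delta_rot":[[0,0,0],[0,0,0],[0,0,0]]}'
python3 -m inch '{"grip":[-1,-1],"dp":[[-0.001,-0.01,0],[-0.001,-0.02,0]],"delta_rot":[[0,0,0],[0,0,0]]}'
python3 -m inch '{"grip":[-1,-1],"dp":[[-0.001,-0.01,0],[-0.001,-0.02,0]],"delta_rot":[[0,0,0],[0,0,0]]}'
```

```text
time: 13.6
tool_pos: [0.6675, 0.0933, 0.0457]
eef_rot: [-180.0, -0.0, 176.6]
force: [0.7, 3.6, 0.9]
grip_width: 0.0002
grasp_force: 1.5
time: 13.85
tool_pos: [0.6674, 0.0906, 0.0457]
eef_rot: [-180.0, -0.0, 176.6]
force: [0.8, 4.7, -0.1]
grip_width: -0.0001
grasp_force: 2.0
time: 14.1
tool_pos: [0.6674, 0.0881, 0.0457]
eef_rot: [179.9, -0.0, 176.6]
force: [0.3, 10.6, -1.7]
grip_width: 0.0004
grasp_force: 5.3
```

```bash
python3 -m inch '{"grip":[-1,-1],"dp":[[-0.001,-0.01,0],[-0.001,-0.015,0]],"delta_rot":[[0,0,0],[0,0,0]]}'
python3 -m inch '{"grip":[-1,-1],"dp":[[0,-0.005,0],[0,-0.01,0]],"delta_rot":[[0,0,0],[0,0,0]]}'
python3 -m inch '{"grip":[-1,-1,-1,-1,-1,-1,-1,-1],"dp":[[0.005,0.1,0],[0.015,0.3,0],[0.015,0.3,0.4],[0.015,0.4,0.7],[0,0.7,0.7],[-0.1,1,0.7],[-0.1,1,0.7],[-0.1,1,0.7]],"delta_rot":[[0,0,0],[0,0,0],[0,0,0],[0,0,0],[0,0,0],[0,0,0],[0,0,0],[0,0,0]]}'
python3 - <<'E'
from h import *
im=camera("top");[print(r) for r in tubes(im)]
cv2.imwrite("pics/c6.png",cv2.resize(im[170:260,240:410,::-1],None,fx=4.6,fy=4.6,interpolation=cv2.INTER_CUBIC))
E
```

```text
time: 14.35
tool_pos: [0.6675, 0.0878, 0.0459]
eef_rot: [179.8, 0.0, 176.6]
force: [0.3, 17.8, -0.5]
grip_width: -0.0003
grasp_force: 8.7
time: 14.6
tool_pos: [0.6677, 0.0875, 0.046]
eef_rot: [179.7, 0.1, 176.6]
force: [0.9, 24.1, -1.5]
grip_width: -0.0003
grasp_force: 11.4
time: 15.6
tool_pos: [0.6521, 0.2333, 0.1506]
eef_rot: [-179.9, -0.0, 176.7]
force: [1.1, -0.8, 0.3]
grip_width: 0.0001
grasp_force: 0.0
(((654.6605834960938, -38.13196563720703), (226.2793731689453, 37.88658905029297), 86.36648559570312), [[628.5999755859375, -149.8000030517578], [666.4000244140625, -152.1999969482422], [680.7000122070312, 73.5999984741211], [642.9000244140625, 76.0]])
```

View pics/c6.png

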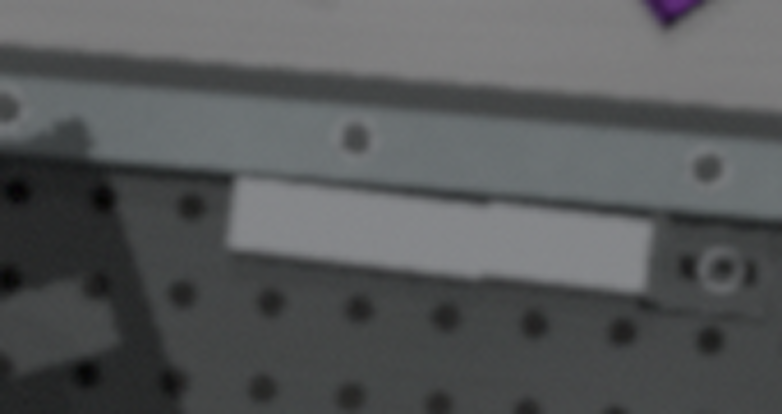

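The tubes butt together at the stop. There is a step of about 1 mm at the joint (480,278), so I'll square each tube once more against the fence.

```bash
python3 -m inch '{"grip":[1,1,1,1],"dp":[[-0.3,-0.3,0],[-0.5,-0.7,0],[-0.53,-1,0],[-0.53,-1,0]],"delta_rot":[[0,0,0],[0,0,0],[0,0,0],[0,0,0]]}'
python3 -m inch '{"grip":[1,1,1,1,1],"dp":[[0,-0.3,0],[0,-0.5,0],[0,-0.5,-0.4],[0,-0.5,-0.77],[0,-0.5,-0.77]],"delta_rot":[[0,0,0],[0,0,0],[0,0,0],[0,0,0],[0,0,0]]}'
```

```text
time: 16.15
tool_pos: [0.572, 0.0796, 0.1509]
eef_rot: [-179.9, -0.0, 176.3]
force: [0.2, -0.1, -0.2]
grip_width: 0.0726
grasp_force: 0.0
time: 16.77
tool_pos: [0.5695, 0.0086, 0.0314]
eef_rot: [-180.0, -0.5, 176.6]
force: [0.3, 0.0, 0.3]
grip_width: 0.0853
grasp_force: 0.0
```

```bash
python3 -m inch '{"grip":[1,1,1,1,1,1],"dp":[[0.15,-0.009,0],[0.28,-0.016,0],[0.33,-0.019,0],[0.36,-0.021,0],[0.37,-0.022,0],[0.37,-0.022,0]],"delta_rot":[[0,0,0],[0,0,0],[0,0,0],[0,0,0],[0,0,0],[0,0,0]]}'
python3 -m inch '{"grip":[1,1],"dp":[[0.01,-0.0005,0],[0.02,-0.001,0]],"delta_rot":[[0,0,0],[0,0,0]]}'
python3 -m inch '{"grip":[1,1],"dp":[[0.01,-0.0005,0],[0.02,-0.001,0]],"delta_rot":[[0,0,0],[0,0,0]]}'
```

```text
time: 17.52
tool_pos: [0.6275, 0.0057, 0.0354]
eef_rot: [-180.0, -0.1, 176.6]
force: [-3.8, -0.1, 1.8]
grip_width: 0.0852
grasp_force: 1.7
time: 17.77
tool_pos: [0.6286, 0.0056, 0.0348]
eef_rot: [-180.0, -0.3, 176.6]
force: [-13.7, 1.4, 8.4]
grip_width: 0.0854
grasp_force: 6.4
time: 18.02
tool_pos: [0.6286, 0.0056, 0.0343]
eef_rot: [-180.0, -0.7, 176.6]
force: [-21.0, 1.0, 12.1]
grip_width: 0.085
grasp_force: 10.6
```

```bash
python3 -m inch '{"grip":[1,0.1,0.1,0.1,0.1,0.1],"dp":[[-0.2,0.012,0],[-0.4,0.023,0],[-0.42,-0.3,0],[-0.44,-0.68,0],[-0.44,-0.68,0],[-0.44,-0.68,0]],"delta_rot":[[0,0,0],[0,0,0],[0,0,0],[0,0,0],[0,0,0],[0,0,0]]}'
python3 -m inch '{"grip":[0.1,0.1,0.1,0.1,0.1],"dp":[[0.15,-0.009,0],[0.28,-0.016,0],[0.34,-0.02,0],[0.37,-0.021,0],[0.37,-0.021,0]],"delta_rot":[[0,0,0],[0,0,0],[0,0,0],[0,0,0],[0,0,0]]}'
python3 -m inch '{"grip":[0.1,0.1],"dp":[[0.01,-0.0005,0],[0.02,-0.001,0]],"delta_rot":[[0,0,0],[0,0,0]]}'
python3 -m inch '{"grip":[0.1,0.1],"dp":[[0.01,-0.0005,0],[0.02,-0.001,0]],"delta_rot":[[0,0,0],[0,0,0]]}'
```

```text
time: 18.77
tool_pos: [0.5687, -0.0968, 0.0353]
eef_rot: [180.0, 0.1, 176.6]
force: [-0.7, 0.7, 0.6]
grip_width: 0.0468
grasp_force: 0.0
time: 19.4
tool_pos: [0.6224, -0.0989, 0.0348]
eef_rot: [180.0, -0.1, 176.7]
force: [-2.6, 2.4, 0.3]
grip_width: 0.0471
grasp_force: 1.3
time: 19.65
tool_pos: [0.6224, -0.0989, 0.0346]
eef_rot: [179.9, -0.5, 176.7]
force: [-15.2, 1.6, 9.1]
grip_width: 0.0472
grasp_force: 7.7
time: 19.9
tool_pos: [0.6224, -0.099, 0.0341]
eef_rot: [179.9, -0.9, 176.7]
force: [-22.8, 1.8, 14.1]
grip_width: 0.0469
grasp_force: 11.9
```

```bash
python3 -m inch '{"grip":[0.1,-1,-1,-1,-1,-1],"dp":[[-0.2,0.012,0],[-0.45,0.025,0],[-0.45,0.025,0.4],[-0.4,0.3,0.8],[-0.3,1,0.8],[-0.3,1,0.8]],"delta_rot":[[0,0,0],[0,0,0],[0,0,0],[0,0,0],[0,0,0],[0,0,0]]}'
python3 -m inch '{"grip":[-1,-1,-1,-1],"dp":[[0.2,0.4,0],[0.5,0.8,0],[0.7,1,0],[0.7,1,0]],"delta_rot":[[0,0,0],[0,0,0],[0,0,0],[0,0,0]]}'
python3 - <<'E'
from h import *
im=camera("top");[print(r) for r in tubes(im)]
cv2.imwrite("pics/c7.png",cv2.resize(im[190:245,270:400,::-1],None,fx=6,fy=6,interpolation=cv2.INTER_CUBIC))
E
```

```text
time: 20.65
tool_pos: [0.5856, 0.0517, 0.1568]
eef_rot: [180.0, 0.2, 176.6]
force: [1.2, -0.1, -0.2]
grip_width: -0.0001
grasp_force: 0.0
time: 21.15
tool_pos: [0.692, 0.2036, 0.1552]
eef_rot: [179.9, 0.2, 176.8]
force: [-0.7, 0.1, -0.4]
grip_width: -0.0004
grasp_force: 0.0
(((656.7359619140625, -37.93182373046875), (226.17774963378906, 33.63395690917969), 87.46527099609375), [[634.9000244140625, -150.1999969482422], [668.5, -151.6999969482422], [678.5, 74.30000305175781], [644.9000244140625, 75.80000305175781]])
```

View pics/c7.png

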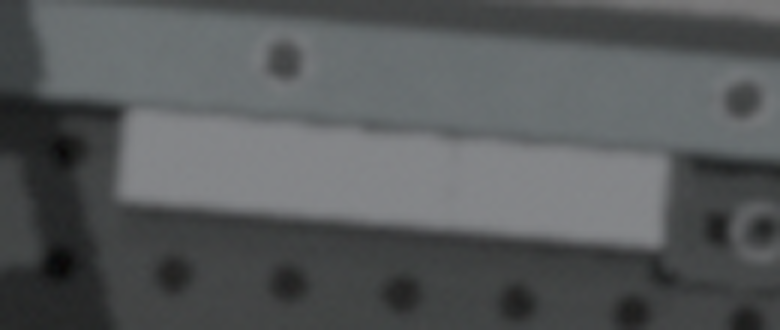

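The tubes are flush and in line now, with a faint joint line at (455,170). One last light end push will make sure there is no gap.

```bash
python3 -m inch '{"grip":[-1,-1,-1,-1,-1],"dp":[[-0.1,-0.35,0],[-0.16,-0.57,0],[-0.16,-0.57,-0.4],[-0.16,-0.57,-0.73],[-0.16,-0.57,-0.73]],"delta_rot":[[0,0,0],[0,0,0],[0,0,0],[0,0,0],[0,0,0]]}'
python3 -m inch '{"grip":[-1,-1,-1,-1],"dp":[[-0.005,-0.08,0],[-0.008,-0.14,0],[-0.01,-0.165,0],[-0.01,-0.17,0]],"delta_rot":[[0,0,0],[0,0,0],[0,0,0],[0,0,0]]}'
```

```text
time: 21.82
tool_pos: [0.6615, 0.1127, 0.042]
eef_rot: [-179.9, -0.5, 176.6]
force: [-1.1, 0.8, -0.7]
grip_width: -0.0003
grasp_force: 0.0
time: 22.32
tool_pos: [0.6652, 0.0888, 0.0472]
eef_rot: [180.0, 0.1, 176.6]
force: [0.6, 2.0, 1.5]
grip_width: -0.0002
grasp_force: 1.1
```

```bash
python3 -m inch '{"grip":[-1,-1],"dp":[[0,-0.008,0],[-0.001,-0.013,0]],"delta_rot":[[0,0,0],[0,0,0]]}'
python3 -m inch '{"grip":[-1,-1],"dp":[[0,-0.008,0],[-0.001,-0.013,0]],"delta_rot":[[0,0,0],[0,0,0]]}'
```

```text
time: 22.58
tool_pos: [0.6651, 0.0882, 0.0468]
eef_rot: [179.9, 0.1, 176.6]
force: [0.2, 6.6, 4.1]
grip_width: 0.0001
grasp_force: 3.2
time: 22.82
tool_pos: [0.665, 0.0877, 0.0468]
eef_rot: [179.8, 0.1, 176.6]
force: [0.9, 14.2, 4.3]
grip_width: 0.0001
grasp_force: 7.2
```

```bash
python3 -m inch '{"grip":[-1,-1,-1,-1,-1,-1,-1,-1],"dp":[[0.005,0.1,0],[0.015,0.3,0],[0.015,0.3,0.4],[0.015,0.4,0.7],[0,0.7,0.7],[-0.1,1,0.7],[-0.1,1,0.7],[-0.1,1,0.7]],"delta_rot":[[0,0,0],[0,0,0],[0,0,0],[0,0,0],[0,0,0],[0,0,0],[0,0,0],[0,0,0]]}'
python3 - <<'E'
from h import *
im=camera("top");[print(r) for r in tubes(im)]
cv2.imwrite("pics/c8.png",cv2.resize(im[190:245,270:400,::-1],None,fx=6,fy=6,interpolation=cv2.INTER_CUBIC))
E
```

```text
time: 23.82
tool_pos: [0.6486, 0.235, 0.1504]
eef_rot: [-179.9, -0.0, 176.7]
force: [-0.2, -1.0, -0.4]
grip_width: 0.0005
grasp_force: 0.0
(((657.5760498046875, -38.67615509033203), (225.99658203125, 33.90669631958008), 86.79772186279297), [[634.2999877929688, -150.60000610351562], [668.2000122070312, -152.39999389648438], [680.7999877929688, 73.19999694824219], [647.0, 75.0999984741211]])
```

View pics/c8.png

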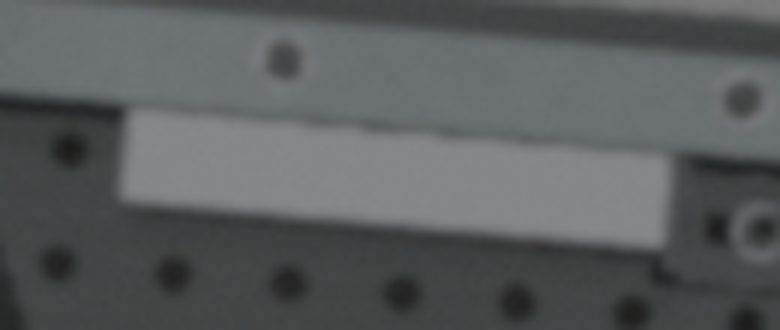

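The joint line is gone. The tubes lie as one straight bar from (120,155) to (668,200), flush with the fence, home on the stop, and the hand is clear.

```bash
python3 -c "from workcell import *; print(sign_off())"
```

```text
the job is handed in; nothing more can be done
None
```

Job handed in: in the last camera view both tubes lie flush along the fence, butted end to end with the short one home against the stop, and the hand clear; sign-off returned no verdict.

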